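Add the second check weight to the load cell

ROBOT

A 6-joint arm with a two-finger parallel gripper is mounted at the origin on the work surface. World frame = base frame: x ahead of the robot, y to its left, z up, the work surface at z = 0. Lengths are in m, angles in rad, forces in N, time in s.
With the tool pointing down it reaches from about 0.35 to 0.85 m from the base axis. Payload 8.1 kg.
Tool frame: the origin (TCP) lies on the mounting face of the last link; the fingertips stand 186 mm ahead of it and the grasp point (between the pads) lies 167 mm ahead of it; z points along the fingers, y is the direction in which the jaws open and shut (so a half turn about z gives the same grasp; the last joint's range is limited). The gripper opens to 93 mm and grips with 3 to 60 N. Pads are 15 mm wide; open, the fingers measure 128 mm over their backs; the gripper's body (75 mm by 188 mm) begins 65 mm behind the grasp point.
Start: joints at [1.051, 0.13, 1.488, -0, 1.523, -0.085], TCP at [0.253, 0.544, 0.405] pointing down, gripper open.
Joint ranges: [-2.96, 2.96], [-0.89, 2.26], [0.02, 2.5], [-1.34, 4.48], [0, 2.73], [-2.66, 2.66]. Speed limits (rad/s): [2.39, 2.39, 2.79, 3.14, 3.14, 3.14].

INTERFACE

Orientations are given as a rotation vector (axis times angle).
In Python, from plant import robot, read_camera, spotter gives the robot as it stands.
- The arm moves only by the tool arm_command, never from a script. Its arguments are lists of equal length, an entry for each row: "xyz": the shift along the world's x, y, z in cm, a list of three; "turn": the turn, a rotation vector about the world's x, y, z in rad, a list of three. A call has 1 to 12 rows; each row shifts and turns the commanded pose from where the row before left it; what a row does not reach is not made up. A row lasts 1/8 s, in which the tool goes at most 62.5 mm and 10.7 degrees, less where a joint would pass 70% of its speed; a pose out of reach is approached as far as the arm can. A call is refused whole if a number of a shift passes 6.25 or a number of a turn 0.188, either way. A call with a gripper value outside its range is refused whole. "gripper" is the finger opening in cm, from 0 to 9.3, set as the call begins (left out, the last holds). The fingers move at their own pace and stop on an object; "force" is the grip in N (left out, the last holds). Time passes only in rows, so rows that do not move let the fingers close. It gives the time, the measured TCP pose, the force and the opening at its end, in the units of the state.
- robot.read_state(): the state, without advancing time (a new reading comes with each control period).
- read_camera(name): name is "side" or "top" or "wrist"; returns a dict with "frame" (400x640x3 uint8, red, green, blue), "z_map" (400x640 float32, m along the optical axis (not along the pixel's ray), 0 where there is no reading), "fx", "fy", "cx", "cy" (pixels), "eye" and "orientation" of the camera in the world. Camera axes: x right, y down, z forward; pixel columns grow to the right and rows downward; lengths in m; the calibration is good to about 2 mm. A picture is of the moment at which its call begins.
- robot.close_job(): hands the job in, once; it reports no verdict.
Trained networks look in a picture, given as the dict that the camera call returned (one of the last four; its "shot" number tells which), for a name from the list of things; names that differ only in an ending like _2 or _b are one class to them, and where a whole thing is asked for, a point or a joint stands for the part that bears it (a point fixed in the world has none). Each returns a list of dicts, best first, with "confidence" (0 to 1); they miss things now and then, are a little off and sometimes report something else, mostly with a low value. They report only what shows in the picture. A call takes as long as a camera call. They do not tell look-alikes from the thing itself.
- spotter.masks_of(picture, query): "pixels" (400x640 bool, what is visible of it) and "centre" ([row, column] in pixels, amid what is visible of it).
The state is a dict: "t": time; "q": joint angles; "dq": joint speeds; "joint_torque": joint torques, N m; "tool_pos": TCP position; "orientation": TCP orientation; "force": force on the tool from outside, world axes, zero at the start; "wrist_torque": the same for the moment, N m; "opening": finger opening in m.
Only numpy, scipy, OpenCV 4.12 (cv2) and the standard library are available. Lean on these libraries where they do the work, as an engineer would, in place of code of your own. Each camera call takes 0.05 s, during which the arm holds its last target. There are 200 camera calls.

TASK

The load cell on the cream stand is being checked with hooked weights, and the first weight already hangs from it. Take the stoutest weight out of the wooden case and hang it by its own hook from the eye under the first weight, so that the two hang freely and at rest one below the other. Lower it on gently, without letting it drop, jerking or pulling at the load cell, which must never take more than 25 N, and leave the other weights in the case and the jar where they are.

Things in the scene. Friction and masses are not known exactly. Their poses are not given: they have to be found in the camera images.
- stand: Cream metal stand, fixed. Origin: on the bench below the load cell's eye; at yaw 0 x points away from the robot; y runs along its arm to the column. Base plate 23 mm high, x -80 to 120, y -55 to 265 mm; column x 0 to 60, y 150 to 230 mm; the arm, 460 mm up, carries a small S-shaped load cell (underside 385 mm up, 25 x 50 mm) with a round eye below. The -x side of the eye is open.
- cell_eye (a point): The load cell's eye: closed steel ring (bar 6 mm thick, 38 mm inside, 50 mm outside) in the stand's y-z plane. Point: top of the ring's bar at its lowest place, where a hook rests, 325 mm above the bench. Axes as the stand.
- first_hook (a point): Hook of the first weight, resting on the cell's eye. Point: inside of the hook's crown. The first weight is a loose steel cylinder, 52 mm in diameter, 34 mm high, 0.55 kg, its bottom face 258 mm above the bench; it swings and twists freely when pushed. Axes: the weight's, z up, hook in its x-z plane with the tip on the +x side.
- lower_eye (a point): Eye under the first weight, for the second weight: closed steel ring (bar 6 mm thick, 38 mm inside, 50 mm outside) in the first weight's y-z plane; a hook goes through it along x, from either side. Point: top of the ring's bar at its lowest place, 211 mm above the bench, 19 mm below the ring's centre and 47 mm below the weight's bottom face. Axes: the first weight's.
- big_centre (a point): Stoutest weight, the one to hang: loose steel cylinder 36 mm in diameter, 70 mm high, flat base (can stand alone), 0.45 to 0.66 kg, hook on top. Point: middle of the cylinder, on its axis, 35 mm above its base. z up; hook in the x-z plane, open tip on the +x side. It stands in a well, cylinder top 14 mm below the case's deck: there only the hook (27 mm of it above the deck) can be reached.
- big_hook (a point): Hook of the stoutest weight: round bar 8 mm thick (8 mm across y). Point: inside of the crown, on the weight's axis, 68 mm above the cylinder's middle, 33 mm above its top; it bears here when hung. Highest point 8 mm above. Shank on the -x side, bar centre x -11 mm; tip on the +x side, bar centre x +11 mm, ending 13 mm below the point, open mouth 20 mm below it. Axes: the weight's.
- case: Open fitted wooden weight case, lid off, fixed, 270 mm along x, 120 mm along y. Its deck, 94 mm up, has three equal wells 42 mm wide and 84 mm deep in a row along x, 75 mm apart, the middle one at its centre; a weight stands in each. Around the deck a rim 10 mm thick rises to 146 mm, 50 mm of deck clear on all sides of the outer wells' axes. Origin: centre of its underside.
- mid_centre (a point): Middle weight of the case, to be left alone: steel cylinder 28 mm in diameter and 70 mm high with the same hook as the stoutest. The point is the middle of the cylinder.
- small_centre (a point): Slimmest weight of the case, to be left alone: steel cylinder 22 mm in diameter and 70 mm high with the same hook. The point is the middle of the cylinder.
- jar_centre (a point): Clear plastic jar with a blue-edged lid and metal rings inside, 98 mm in diameter and 65 mm high, loose on the bench, to be left alone. The point is its centre, half-way up.
Mind the look-alikes: they are no part of the job. What is shaped like the part that bears big_centre but green or orange is not meant.

How it is judged:
By the outcome, as a careful person would: the job done as asked, in the order asked, and still so for the second after the job is handed in, with the robot touching nothing.
It also fails if it takes over 67 s, if anything falls off the work surface, if the arm or the gripper's body presses on something with over 40 N, if the wrist force passes 120 N, or if a joint passes its speed limit or range.

## Working session

There is one attempt and no reset: what is moved stays moved. The work goes in short steps, Python scripts to look and compute and a tool call to move; the robot and the scene stay as the last step left them, time stands still between calls to the robot, and variables do not carry over. Pictures are saved under pics/ and viewed, about 8 in all and at most 12, crops included, and the job is handed in when it is done.

Besides the shell and the picture viewer there is one more tool, called after "Emit:" by a JSON object that holds its "name" and its "arguments". arm_command: Moves the arm, as the interface text tells. Its arguments: {"type":"object","properties":{"xyz":{"type":"array","items":{"type":"array","items":{"type":"number"}}},"turn":{"type":"array","items":{"type":"array","items":{"type":"number"}}},"gripper":{"type":"number"},"force":{"type":"number"}},"required":["xyz","turn"]}

```bash
mkdir -p pics; ls; cat > h.py <<'E'
import numpy as np, cv2
from scipy.spatial.transform import Rotation as R
from plant import robot, read_camera, spotter
def rot(c):
    o=np.array(c["orientation"],float)
    return o if o.shape==(3,3) else R.from_rotvec(o).as_matrix() if o.size==3 else R.from_quat(o).as_matrix()
def pts(c,m):
    z=c["z_map"]; m=m&(z>0); v,u=np.nonzero(m); d=z[m]
    P=np.c_[(u-c["cx"])/c["fx"]*d,(v-c["cy"])/c["fy"]*d,d]
    return P@rot(c).T+np.array(c["eye"]),v,u
def proj(c,p):
    q=(np.atleast_2d(p)-np.array(c["eye"]))@rot(c)
    return np.c_[q[:,0]/q[:,2]*c["fx"]+c["cx"],q[:,1]/q[:,2]*c["fy"]+c["cy"]]
def save(c,n,box=None,s=1):
    f=c["frame"][:,:,::-1]
    if box: f=f[box[0]:box[1],box[2]:box[3]]
    cv2.imwrite("pics/"+n,cv2.resize(f,None,fx=s,fy=s,interpolation=cv2.INTER_CUBIC))
E
python3 - <<'E'
from h import *
s=robot.read_state(); print(s)
fr=[]
for n in ["side","top","wrist"]:
    c=read_camera(n); print(n,c["fx"],c["cx"],c["cy"],c["eye"],c["orientation"])
    fr.append(c["frame"])
    for q in ["stand","case","first_hook","big_centre","mid_centre","small_centre","jar_centre","big_hook","lower_eye"]:
        for r in spotter.masks_of(c,q)[:3]:
            P,_,_=pts(c,r["pixels"]); 
            print(q,round(r["confidence"],2),np.round(r["centre"]),r["pixels"].sum(),np.round(np.median(P,0),3) if len(P) else None, np.round(np.percentile(P,[2,98],0),3).tolist() if len(P) else '')
a=cv2.resize(fr[0],(400,250));
cv2.imwrite("pics/a.png",np.vstack([np.hstack([cv2.resize(fr[0],(400,250)),cv2.resize(fr[2],(400,250))]),cv2.resize(fr[1],(800,500))[75:425]])[:,:,::-1])
E
```

```text
pics
{'t': 0.0, 'q': array([ 1.05060822e+00,  1.31145923e-01,  1.48928564e+00,  1.82859217e-05,
        1.52297637e+00, -8.53912677e-02]), 'dq': array([ 0.00028907, -0.00111182, -0.0020422 ,  0.00114067, -0.00058414,
        0.00333897]), 'joint_torque': array([-4.60366700e-04, -5.59836960e+01, -4.91764140e+01,  7.69385858e-02,
        3.53265507e-02, -6.59703051e-05]), 'tool_pos': array([0.25259365, 0.54398773, 0.40369274]), 'orientation': array([-6.77490762e-01, -3.06709848e+00,  2.71267508e-03]), 'force': array([ 0.11942767, -0.29168649,  0.06012889]), 'wrist_torque': array([-0.03584815, -0.0526695 ,  0.01412993]), 'opening': 0.09274989462725568}
side 371.8751471928291 318.4924890533956 204.7436804686427 [-0.058299   -0.71683439  0.76107472] [-2.05513848  0.8303444  -0.45116508]
stand 0.59 [142. 278.] 5719 [0.706 0.268 0.152] [[0.599, 0.077, 0.013], [0.796, 0.361, 0.496]]
stand 0.3 [131. 290.] 299 [0.657 0.124 0.28 ] [[0.639, 0.107, -0.642], [1.931, 1.631, 0.325]]
case 0.82 [280. 358.] 7004 [ 0.453 -0.338  0.094] [[0.351, -0.406, 0.008], [0.621, -0.257, 0.146]]
first_hook 0.54 [13
[... 1568 characters left out ...]
45 -0.451  0.069] [[0.43, -0.473, 0.006], [0.459, -0.443, 0.11]]
mid_centre 0.68 [206. 410.] 144 [ 0.489 -0.323  0.081] [[0.479, -0.344, 0.011], [0.503, -0.313, 0.122]]
big_hook 0.79 [282. 428.] 233 [ 0.294 -0.359  0.07 ] [[0.277, -0.377, 0.017], [0.307, -0.347, 0.112]]
big_hook 0.7 [247. 464.] 280 [ 0.38  -0.459  0.069] [[0.363, -0.483, 0.005], [0.396, -0.449, 0.111]]
big_hook 0.69 [218. 463.] 262 [ 0.445 -0.452  0.069] [[0.43, -0.473, 0.008], [0.461, -0.443, 0.11]]
lower_eye 0.79 [120. 190.] 636 [0.659 0.124 0.292] [[0.641, 0.107, 0.15], [0.693, 0.163, 0.331]]
wrist 275.68603837686106 315.46258278794676 196.4076849139555 [0.18090932 0.57745227 0.38395511] [2.43497998 1.55279787 0.22736105]
```

View pics/a.png

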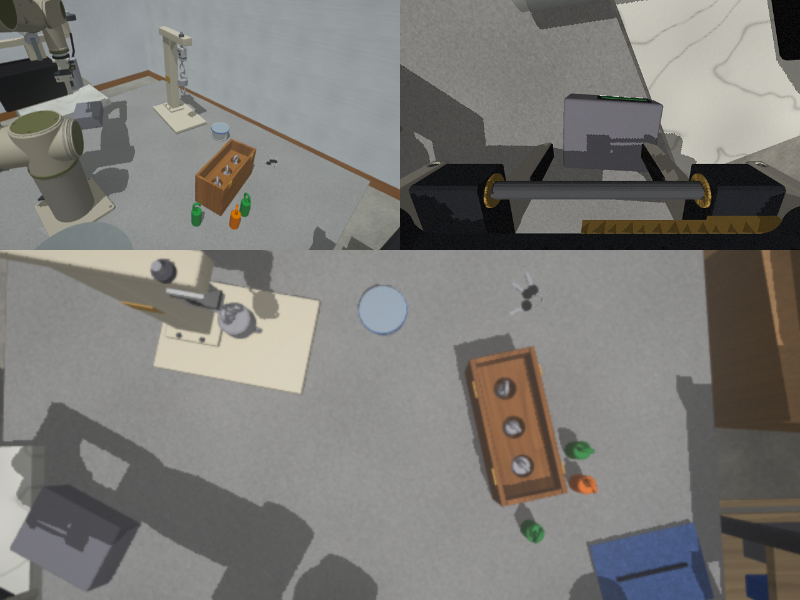

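The picture shows the case at top-view pixels around (415,198), with three wells and grey weights, green and orange look-alikes outside it, and the stand and first weight at (188,118). I need close crops of the case and the hanging weight.

```bash
python3 - <<'E'
from h import *
c=read_camera("top"); s=read_camera("side")
a=cv2.resize(c["frame"][130:260,365:465],None,fx=4,fy=4,interpolation=cv2.INTER_CUBIC)
b=cv2.resize(s["frame"][60:190,240:340],None,fx=4,fy=4,interpolation=cv2.INTER_CUBIC)
cv2.imwrite("pics/b.png",np.hstack([a,b])[:,:,::-1])
# case: rim points
m=np.zeros((400,640),bool); m[130:270,365:470]=1
P,v,u=pts(c,m)
r=P[(abs(P[:,2]-.147)<.01)]; rc=cv2.minAreaRect((r[:,:2]*1000).astype(np.float32)); print("case rim",rc,np.median(r[:,2]))
d=P[(abs(P[:,2]-.095)<.008)]; print("deck z",np.median(d[:,2]))
# stand base
m[:]=0; m[60:210,70:270]=1
P,v,u=pts(c,m); d=P[(abs(P[:,2]-.023)<.006)]; 
print("base", cv2.minAreaRect((d[:,:2]*1000).astype(np.float32)))
d=P[(P[:,2]>.27)&(P[:,2]<.35)&(P[:,1]<.17)]
print(len(d),np.round(np.percentile(d,[2,50,98],0),3))
t=d[abs(d[:,2]-.292)<.006]; print("fw top", cv2.minEnclosingCircle((t[:,:2]*1000).astype(np.float32)),np.median(t[:,2]))
m[:]=0; m[60:190,240:340]=1
P,v,u=pts(s,m); d=P[(P[:,2]>.2)&(P[:,2]<.4)&(P[:,1]<.17)&(P[:,0]<.75)]
for z in np.arange(.2,.4,.01):
    q=d[abs(d[:,2]-z)<.005]
    if len(q): print(round(z,3),len(q),np.round(q.min(0),3)[:2],np.round(q.max(0),3)[:2])
E
```

```text
case rim ((492.6496887207031, -327.2680969238281), (270.2041015625, 125.63993835449219), 10.56453800201416) 0.14599597063206576
deck z 0.09452302084106862
base ((708.240966796875, 230.05831909179688), (322.4423828125, 201.0268096923828), 77.75711059570312)
608 [[0.641 0.107 0.272]
 [0.659 0.126 0.292]
 [0.687 0.154 0.337]]
fw top ((665.666748046875, 131.55357360839844), 26.10897445678711) 0.2918126325770084
0.21 10 [0.66  0.119] [0.667 0.147]
0.22 11 [0.658 0.111] [0.672 0.153]
0.23 11 [0.657 0.11 ] [0.674 0.155]
0.24 9 [0.656 0.11 ] [0.669 0.154]
0.25 5 [0.659 0.112] [0.663 0.124]
0.26 31 [0.638 0.107] [0.673 0.146]
0.27 45 [0.638 0.106] [0.676 0.147]
0.28 48 [0.637 0.107] [0.675 0.145]
0.29 94 [0.638 0.109] [0.686 0.158]
0.3 8 [0.656 0.127] [0.664 0.136]
0.31 11 [0.649 0.128] [0.675 0.136]
0.32 15 [0.652 0.122] [0.678 0.138]
0.33 25 [0.654 0.112] [0.67  0.153]
0.34 13 [0.657 0.109] [0.672 0.154]
0.35 12 [0.658 0.109] [0.671 0.154]
0.36 15 [0.66  0.112] [0.668 0.15 ]
0.37 11 [0.659 0.122] [0.666 0.136]
0.38 5 [0.656 0.131] [0.667 0.135]
0.39 38 [0.647 0.106] [0.673 0.158]
```

View pics/b.png

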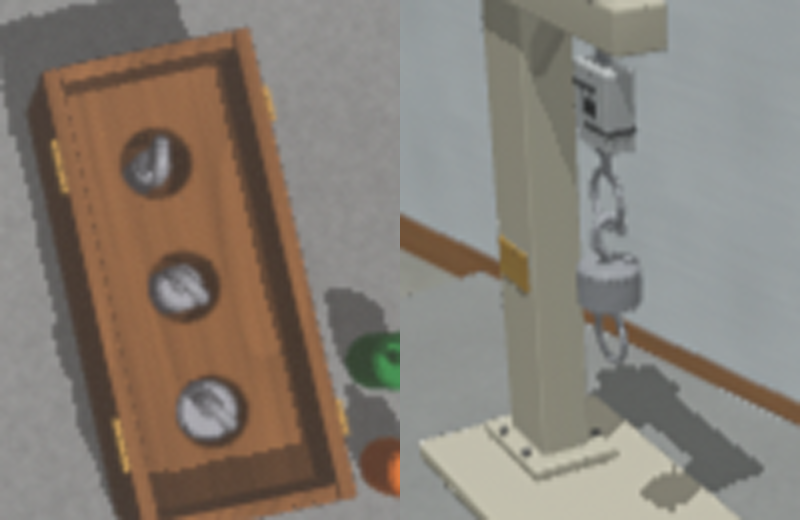

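Emit:
{"name": "arm_command", "arguments": {"xyz": [[3, -6, 0], [3, -6, 0], [3, -6, 0], [3, -6, 0], [3, -6, 0], [2, -6, 0], [0, -6.2, 0], [0, -6.2, 0], [0, -6.2, 0], [0, -6.2, 0], [0, -6.2, 0], [0, -6.2, 0]], "turn": [[0, 0, 0], [0, 0, 0], [0, 0, 0], [0, 0, 0], [0, 0, 0], [0, 0, 0], [0, 0, 0], [0, 0, 0], [0, 0, 0], [0, 0, 0], [0, 0, 0], [0, 0, 0]], "gripper": 4}}

```text
t: 3.1
tool_pos: [0.4118, -0.1687, 0.4052]
orientation: [0.678, 3.066, -0.0]
force: [0.8, 0.3, -0.1]
opening: 0.0402
```

```bash
cat >> h.py <<'E'
def tool(s): return np.array(s["tool_pos"]), R.from_rotvec(s["orientation"]).as_matrix()
E
python3 - <<'E'
from h import *
s=robot.read_state(); p,T=tool(s); c=read_camera("wrist")
print(s["t"],p,s["q"],"\n",T)
print("cam in tool",T.T@(np.array(c["eye"])-p),"\n",T.T@rot(c))
for P in [[.419,-.341,.12],[.666,.1315,.211]]: print(proj(c,P))
t=read_camera("top"); 
for r in ["big_centre","mid_centre","small_centre"]:
    for k in spotter.masks_of(t,r)[:4]: print(r,k["confidence"],k["centre"])
E
```

```text
3.1 [ 0.41175059 -0.16866381  0.40519826] [-5.04179268e-01 -3.03114132e-01  1.89601796e+00  1.82907793e-04
  1.54729029e+00 -1.63996162e+00] 
 [[-9.06861472e-01  4.21426800e-01  1.31285858e-03]
 [ 4.21426493e-01  9.06862418e-01 -5.15515172e-04]
 [-1.40783401e-03  8.57725382e-05 -9.99999005e-01]]
cam in tool [ 7.91435135e-02 -7.25369410e-05  2.07884466e-02] 
 [[-5.91200915e-04 -9.58072854e-01 -2.86524094e-01]
 [ 9.99999817e-01 -6.02163658e-04 -4.98532338e-05]
 [-1.24771367e-04 -2.86524071e-01  9.58073035e-01]]
[[174.12908323 266.21112088]]
[[793.82439601 354.35788732]]
big_centre 0.85 [220.4, 462.6]
big_centre 0.8 [286.4, 425.5]
big_centre 0.49 [245.7, 467.1]
big_centre 0.48 [229.8, 415.0]
small_centre 0.49 [171.1, 403.2]
```

Emit:
{"name": "arm_command", "arguments": {"xyz": [[0.5, -6, -2], [0.5, -6, -2], [0.5, -5, -2], [0, 0, 0]], "turn": [[0, 0, 0], [0, 0, 0], [0, 0, 0], [0, 0, 0]]}}

```text
t: 3.85
tool_pos: [0.4273, -0.3352, 0.3424]
orientation: [-0.677, -3.064, -0.004]
force: [0.3, 0.9, 0.4]
opening: 0.0401
```

```bash
python3 - <<'E'
from h import *
s=robot.read_state(); c=read_camera("wrist"); print(s["t"],s["tool_pos"])
np.savez("w1.npz",**{k:np.array(v) for k,v in c.items()})
uv=proj(c,[.419,-.341,.12])[0]; print(uv)
ctr=np.array([.4926,-.3273]); ax=np.array([np.cos(np.radians(10.56)),np.sin(np.radians(10.56))])
P,v,u=pts(c,np.ones((400,640),bool))
for i in (-1,0,1):
    w=ctr+.075*i*ax; r=np.hypot(*(P[:,:2]-w).T)
    h=P[(r<.021)&(P[:,2]>.097)]; l=P[(r<.02)&(P[:,2]<.09)&(P[:,2]>.07)]
    print(i,w,len(h),len(l))
    if len(h)>10:
        m=h[:,:2].mean(0); e,V=np.linalg.eigh(np.cov((h[:,:2]-m).T)); print("hook",m,np.sqrt(e),np.degrees(np.arctan2(*V[::-1,1])),np.percentile(h[:,2],[50,98]))
        top=h[h[:,2]>np.percentile(h[:,2],98)-.005]; print("crown",top[:,:2].mean(0),len(top))
    if len(l)>10: print("cyl",cv2.minEnclosingCircle((l[:,:2]*1000).astype(np.float32)),np.median(l[:,2]))
b=[max(0,int(uv[1])-90),int(uv[1])+90,max(0,int(uv[0])-120),int(uv[0])+120]; print(b)
save(c,"c.png",b,3)
E
```

```text
3.85 [ 0.42725183 -0.33521307  0.34244531]
[304.00283332 214.61069054]
-1 [ 0.41887024 -0.34104488] 8152 742
hook [ 0.40641855 -0.33970568] [0.00576954 0.01043769] 103.98031341615754 [0.26875126 0.27863097]
crown [ 0.40312023 -0.33366872] 2485
cyl ((418.591796875, -341.8231201171875), 19.155683517456055) 0.07901820368772317
0 [ 0.4926 -0.3273] 160 166
hook [ 0.48505929 -0.33373844] [0.00204094 0.00293031] -143.6834788185007 [0.11313173 0.11947792]
crown [ 0.48736031 -0.33246675] 67
cyl ((491.58624267578125, -330.9388427734375), 11.877572059631348) 0.07884306590373664
1 [ 0.56632976 -0.31355512] 0 0
[124, 304, 184, 424]
```

View pics/c.png

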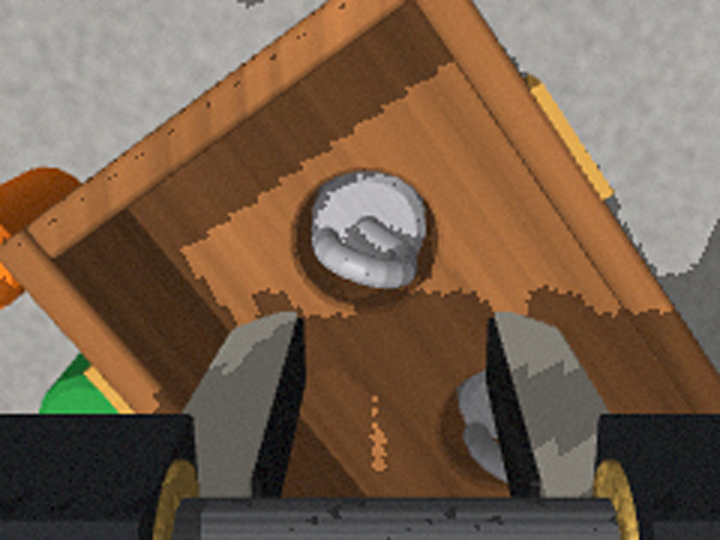

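The crop shows the near well's cylinder filling the well (crop (370,230)), so it is the stoutest. Its hook runs roughly left to right across it, and the next weight sits lower right, partly hidden. I'll fit the hook properly.

```bash
python3 - <<'E'
from h import *
z=np.load("w1.npz"); c={k:z[k] for k in z.files}
P,v,u=pts(c,np.ones((400,640),bool)); w=np.array([.4188,-.3415])
for lo in (.097,.108,.114):
    k=(np.hypot(*(P[:,:2]-w).T)<.021)&(P[:,2]>lo)&(P[:,2]<.13); h=P[k]
    m=h[:,:2].mean(0); e,V=np.linalg.eigh(np.cov((h[:,:2]-m).T)); a=np.degrees(np.arctan2(*V[::-1,1]))
    print(lo,len(h),m,np.sqrt(e),a,np.percentile(h[:,2],[2,98]))
d=V[:,1]
k=(np.hypot(*(P[:,:2]-w).T)<.021)&(P[:,2]>.082)&(P[:,2]<.13); h=P[k]; s=(h[:,:2]-w)@d; n=(h[:,:2]-w)@np.array([-d[1],d[0]])
for a in np.arange(-.018,.018,.003):
    q=(s>=a)&(s<a+.003)
    if q.any(): print(round(a*1e3),q.sum(),np.round(h[q,2].min(),3),np.round(h[q,2].max(),3),np.round(n[q].mean()*1e3,1))
print(d)
E
```

```text
0.097 399 [ 0.41825188 -0.3398297 ] [0.00205483 0.00838797] 48.190286459850874 [0.09961555 0.1204027 ]
0.108 346 [ 0.41826723 -0.34014418] [0.00207773 0.00773927] 47.56318930227766 [0.10879873 0.12045746]
0.114 269 [ 0.41849938 -0.34028456] [0.0020609  0.00626849] 47.693968295996406 [0.11420632 0.12049373]
-18 29 0.083 0.094 -5.0
-15 47 0.082 0.112 -4.5
-12 62 0.082 0.117 -2.6
-9 61 0.083 0.118 -3.5
-6 58 0.082 0.12 -4.6
-3 72 0.083 0.121 -2.3
0 82 0.082 0.122 -1.2
3 75 0.084 0.121 -0.0
6 77 0.086 0.119 0.0
9 63 0.092 0.119 2.3
12 36 0.096 0.115 2.1
15 4 0.098 0.109 1.5
[0.67309037 0.73956024]
```

Emit:
{"name": "arm_command", "arguments": {"xyz": [[-0.9, -0.5, 0], [0, 0, 0], [0, 0, 0], [0, 0, 0], [0, 0, 0], [0, 0, 0], [0, 0, 0], [0, 0, 0], [0, 0, 0], [0, 0, 0], [0, 0, 0]], "turn": [[0, 0, -0.1874], [0, 0, -0.1874], [0, 0, -0.1874], [0, 0, -0.1874], [0, 0, -0.1874], [0, 0, -0.1874], [0, 0, -0.1874], [0, 0, -0.1874], [0, 0, -0.1874], [0, 0, -0.1874], [0, 0, 0]], "gripper": 4}}

```text
t: 5.28
tool_pos: [0.419, -0.3378, 0.3466]
orientation: [2.869, 1.276, 0.002]
force: [-0.1, -0.6, -0.0]
opening: 0.0403
```

```bash
python3 - <<'E'
from h import *
s=robot.read_state(); c=read_camera("wrist"); p,T=tool(s); print(s["t"],p,s["q"],T[:,1],np.degrees(np.arctan2(T[1,1],T[0,1])))
P,v,u=pts(c,np.ones((400,640),bool)); w=np.array([.4188,-.3415])
for lo in (.108,.114):
    k=(np.hypot(*(P[:,:2]-w).T)<.021)&(P[:,2]>lo)&(P[:,2]<.13); h=P[k]
    m=h[:,:2].mean(0); e,V=np.linalg.eigh(np.cov((h[:,:2]-m).T)); a=np.degrees(np.arctan2(*V[::-1,1]))
    print(lo,len(h),m,np.sqrt(e),a,np.percentile(h[:,2],[2,98]))
uv=proj(c,[.4188,-.3415,.11])[0].astype(int); save(c,"d.png",[max(uv[1]-60,0),uv[1]+60,uv[0]-80,uv[0]+80],4); print(uv)
E
```

```text
5.275 [ 0.41904746 -0.33780787  0.34661692] [-7.73903977e-01 -2.62697134e-03  1.73388035e+00  4.76442071e-04
  1.40865325e+00 -3.99686115e-02] [ 0.7424917  -0.6698531   0.00170345] -42.05580262835409
0.108 301 [ 0.42144655 -0.33826703] [0.00220085 0.00720303] 46.48937746072966 [0.10910814 0.12023439]
0.114 244 [ 0.42046195 -0.33928076] [0.00219933 0.00609224] 46.57765744073689 [0.11426749 0.12040754]
[316 217]
```

View pics/d.png

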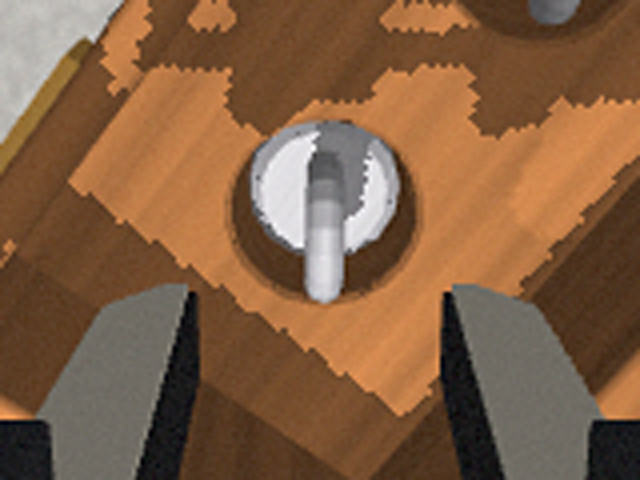

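Emit:
{"name": "arm_command", "arguments": {"xyz": [[0, -0.2, -2.5], [0, 0, -2], [0, 0, -1], [0, 0, 0], [0, 0, 0]], "turn": [[0, 0, 0], [0, 0, 0], [0, 0, 0], [0, 0, 0], [0, 0, 0]], "force": 30}}

```text
t: 5.95
tool_pos: [0.4185, -0.3419, 0.2914]
orientation: [2.871, 1.272, 0.001]
force: [1.2, -0.2, -0.3]
opening: 0.04
```

Emit:
{"name": "arm_command", "arguments": {"xyz": [[0, 0.1, -0.4], [0, 0, -0.3], [0, 0, 0]], "turn": [[0, 0, 0], [0, 0, 0], [0, 0, 0]]}}

```text
t: 6.32
tool_pos: [0.418, -0.3408, 0.283]
orientation: [-2.873, -1.271, 0.0]
force: [0.2, -0.7, 0.1]
opening: 0.04
```

Emit:
{"name": "arm_command", "arguments": {"xyz": [[0, 0, 0], [0, 0, 0], [0, 0, 0], [0, 0, 0], [0, 0, 0], [0, 0, 0]], "turn": [[0, 0, 0], [0, 0, 0], [0, 0, 0], [0, 0, 0], [0, 0, 0], [0, 0, 0]], "gripper": 0, "force": 35}}

```text
t: 7.08
tool_pos: [0.4181, -0.3408, 0.2834]
orientation: [2.873, 1.271, 0.0]
force: [0.6, 0.0, -0.2]
opening: 0.0074
```

Emit:
{"name": "arm_command", "arguments": {"xyz": [[0, 0, 0.5], [0, 0, 1], [0, 0, 2], [0, 0, 2.5], [0, 0, 2.5], [0, 0, 2.5], [0, 0, 2.5], [0, 0, 2], [0, 0, 1], [0, 0, 0.5], [0, 0, 0]], "turn": [[0, 0, 0], [0, 0, 0], [0, 0, 0], [0, 0, 0], [0, 0, 0], [0, 0, 0], [0, 0, 0], [0, 0, 0], [0, 0, 0], [0, 0, 0], [0, 0, 0]]}}

```text
t: 8.45
tool_pos: [0.4181, -0.3408, 0.4529]
orientation: [-2.873, -1.27, 0.0]
force: [-0.0, 0.1, -5.4]
opening: 0.0075
```

```bash
python3 - <<'E'
from h import *
s=robot.read_state(); p,T=tool(s); print(s["t"],p,s["force"],s["q"])
g=p+T[:,2]*.167
a=read_camera("side"); b=read_camera("top")
ua=proj(a,g-[0,0,.04])[0].astype(int); ub=proj(b,g)[0].astype(int); print(ua,ub)
im=np.hstack([cv2.resize(x["frame"][max(0,w[1]-60):max(0,w[1]-60)+120,w[0]-40:w[0]+40],(400,600),interpolation=cv2.INTER_CUBIC) for x,w in((a,ua),(b,ub))])
cv2.imwrite("pics/e.png",im[:,:,::-1])
E
```

```text
8.45 [ 0.41806628 -0.34081388  0.45289385] [-0.03079186  0.13172554 -5.36766665] [-7.79022615e-01 -4.91141794e-02  1.58546325e+00  1.79162577e-05
  1.60590100e+00 -4.10134095e-02]
[351 241] [434 235]
```

View pics/e.png

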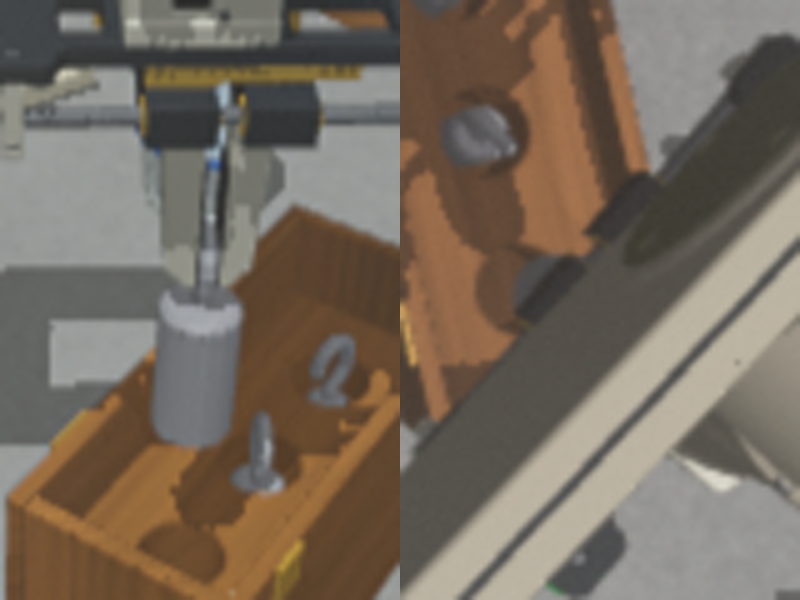

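Emit:
{"name": "arm_command", "arguments": {"xyz": [[0.7, 1.5, 0], [1.5, 3.5, 0], [2, 4.5, 0], [2, 4.5, 0], [2, 4.5, 0], [2, 4.5, 0], [1.8, 4, 0], [1.5, 3, -1], [0.7, 1.5, -2], [0, 0.5, -3], [0, 0, -3], [0, 0, -2]], "turn": [[0, 0, -0.1], [0, 0, -0.1], [0, 0, -0.1], [0, 0, -0.1], [0, 0, -0.1], [0, 0, -0.1], [0, 0, -0.1], [0, 0, -0.1], [0, 0, -0.1], [0, 0, -0.1], [0, 0, 0], [0, 0, 0]]}}

```text
t: 10.05
tool_pos: [0.5594, -0.0206, 0.3407]
orientation: [-3.131, 0.262, 0.005]
force: [-0.4, -0.1, -6.2]
opening: 0.0075
```

```bash
python3 - <<'E'
from h import *
s=robot.read_state(); p,T=tool(s); print(s["t"],p,s["force"],s["q"],np.degrees(np.arctan2(T[1,1],T[0,1])))
g=p+T[:,2]*.167
a=read_camera("side")
ua=proj(a,g-[0,0,.04])[0].astype(int); print(ua)
save(a,"f.png",[ua[1]-50,ua[1]+40,ua[0]-45,ua[0]+45],5)
Q=[]
for i in range(6):
    a=read_camera("side"); m=np.zeros((400,640),bool); m[60:190,240:340]=1
    P,v,u=pts(a,m); Q.append(P[(abs(P[:,0]-.666)<.02)&(abs(P[:,1]-.1315)<.03)])
P=np.vstack(Q)
for n,lo,hi in (("cell",.325,.372),("low",.205,.256)):
    q=P[(P[:,2]>lo)&(P[:,2]<hi)][:,:2]; m=q.mean(0); e,V=np.linalg.eigh(np.cov((q-m).T)); print(n,len(q),m,np.sqrt(e),np.degrees(np.arctan2(*V[::-1,1])))
    z=P[(P[:,2]>lo)&(P[:,2]<hi)]; print(np.percentile(z,[1,99],0))
E
```

```text
10.05 [ 0.55940219 -0.02059471  0.34067982] [-0.36988208 -0.05019047 -6.15511869] [-1.28389646e-01  6.26169594e-02  1.67837252e+00 -4.78191849e-06
  1.40391180e+00  1.60919943e+00] -99.55646200529056
[300 198]
cell 0 [nan nan] [nan nan] nan<stdin>:13: RuntimeWarning: Mean of empty slice.
  ret = um.true_divide(
  avg = a.mean(axis, **keepdims_kw)
<stdin>:13: RuntimeWarning: Degrees of freedom <= 0 for slice
  c *= np.true_divide(1, fact)
  c *= np.true_divide(1, fact)
Traceback (most recent call last):
IndexError: index -1 is out of bounds for axis 0 with size 0
```

View pics/f.png

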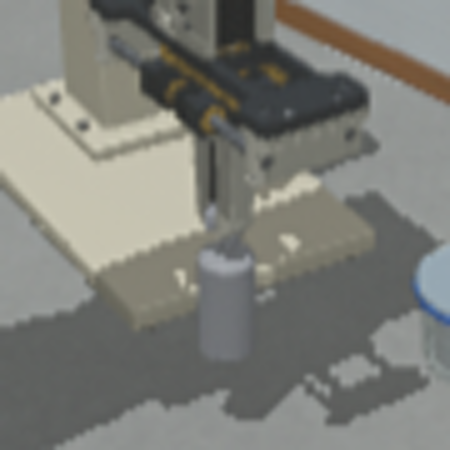

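The crop shows the weight hanging upright at (228,300). The hook's free end shows at (210,215), towards the robot, and the shank is on the far side. I'll turn it half round and set it on the bench.

Emit:
{"name": "arm_command", "arguments": {"xyz": [[0, 0, 0], [0, 0, 0], [0, 0, 0], [0, 0, 0], [0, 0, 0], [0, 0, 0], [0, 0, 0], [0, 0, 0], [0, 0, 0], [0, 0, 0], [0, 0, 0], [0, 0, 0]], "turn": [[0, 0, 0.1], [0, 0, 0.185], [0, 0, 0.185], [0, 0, 0.185], [0, 0, 0.185], [0, 0, 0.185], [0, 0, 0.185], [0, 0, 0.185], [0, 0, 0.185], [0, 0, 0.185], [0, 0, 0.185], [0, 0, 0.185]]}}

```text
t: 11.9
tool_pos: [0.5605, -0.021, 0.3449]
orientation: [1.731, 2.619, 0.002]
force: [0.3, 0.2, -5.9]
opening: 0.007
```

Emit:
{"name": "arm_command", "arguments": {"xyz": [[0, 0, 0], [0, 0, 0], [0, 0, 0], [0, 0, -1], [0, 0, -1], [0, 0, -1.5], [0, 0, -1.5], [0, 0, -0.8], [0, 0, -0.2], [0, 0, 0]], "turn": [[0, 0, 0.185], [0, 0, 0.185], [0, 0, 0.185], [0, 0, 0.185], [0, 0, 0.185], [0, 0, 0.082], [0, 0, 0], [0, 0, 0], [0, 0, 0], [0, 0, 0]]}}

```text
t: 13.15
tool_pos: [0.5603, -0.0209, 0.2837]
orientation: [0.263, 3.13, -0.0]
force: [-0.0, -0.0, -4.0]
opening: 0.0072
```

Emit:
{"name": "arm_command", "arguments": {"xyz": [[0, 0, -0.5], [0, 0, -0.3], [0, 0, -0.1], [0, 0, 0]], "turn": [[0, 0, 0], [0, 0, 0], [0, 0, 0], [0, 0, 0]]}}

```text
t: 13.65
tool_pos: [0.5601, -0.0208, 0.2742]
orientation: [-0.262, -3.13, 0.0]
force: [0.6, 0.1, -5.4]
opening: 0.0073
```

Emit:
{"name": "arm_command", "arguments": {"xyz": [[0, 0, -0.1], [0, 0, -0.05], [0, 0, 0]], "turn": [[0, 0, 0], [0, 0, 0], [0, 0, 0]]}}

```text
t: 14.02
tool_pos: [0.5604, -0.0209, 0.2735]
orientation: [0.262, 3.129, -0.0]
force: [0.7, 0.1, -1.0]
opening: 0.007
```

Contact: the weight now stands on the bench. Next: release, rise, and look.

Emit:
{"name": "arm_command", "arguments": {"xyz": [[0, 0, -0.03], [0, 0, 0], [0, 0, 0], [0, 0, 1], [0, 0, 3], [0, 0, 4], [0, 0, 4], [-2, 0, 3], [-2, 0, 0], [0, 0, 0]], "turn": [[0, 0, 0], [0, 0, 0], [0, 0, 0], [0, 0, 0], [0, 0, 0], [0, 0, 0], [0, 0, 0], [0, 0, 0], [0, 0, 0], [0, 0, 0]], "gripper": 4}}

```text
t: 15.28
tool_pos: [0.5195, -0.0208, 0.4239]
orientation: [0.262, 3.129, -0.0]
force: [-0.2, 0.2, 0.2]
opening: 0.0399
```

```bash
python3 - <<'E'
from h import *
s=robot.read_state(); p,T=tool(s); print(s["t"],p,s["force"],s["q"],np.degrees(np.arctan2(T[1,1],T[0,1])))
w=read_camera("wrist"); t=read_camera("top"); a=read_camera("side")
P,_,_=pts(w,np.ones((400,640),bool)); c0=np.array([.5604,-.0209])
P=P[np.hypot(*(P[:,:2]-c0).T)<.04]
l=P[abs(P[:,2]-.07)<.003]; print("cyl",len(l),cv2.minEnclosingCircle((l[:,:2]*1000).astype(np.float32)),np.median(l[:,2]))
for lo in (.085,.1):
    h=P[(P[:,2]>lo)&(P[:,2]<.115)]
    if len(h)>5:
        m=h[:,:2].mean(0); e,V=np.linalg.eigh(np.cov((h[:,:2]-m).T)); print("hook",len(h),m,np.sqrt(e),np.degrees(np.arctan2(*V[::-1,1])),h[:,2].max())
crop=lambda c,q,r,S:cv2.resize(c["frame"][max(0,q[1]-r):max(0,q[1]-r)+2*r,q[0]-r:q[0]+r],(S,S),interpolation=cv2.INTER_CUBIC)
u=[proj(c,[.5604,-.0209,.07])[0].astype(int) for c in (w,t,a)]; print(u)
cv2.imwrite("pics/g.png",np.hstack([crop(w,u[0],90,400),crop(a,u[2],30,400)])[:,:,::-1])
# ring
m=np.zeros((400,640),bool); m[60:190,240:340]=1
P,v,uu=pts(a,m); P=P[(abs(P[:,0]-.666)<.02)&(abs(P[:,1]-.1315)<.03)]; print(len(P))
P,_,_=pts(w,np.ones((400,640),bool)); P=P[(abs(P[:,0]-.666)<.03)&(abs(P[:,1]-.1315)<.03)&(P[:,2]>.2)]; print(len(P))
E
```

```text
15.275 [ 0.51954975 -0.02079813  0.42392878] [-0.19442045  0.17875316  0.23692674] [-1.38650652e-01 -9.58222905e-02  1.68221170e+00  3.54979492e-05
  1.55321763e+00 -1.54254908e+00] 80.4374262594185
cyl 383 ((560.8784790039062, -21.305389404296875), 17.686769485473633) 0.0690875856389157
hook 176 [ 0.55607523 -0.02071283] [0.00225039 0.00766107] 169.5536240939753 0.11102369062242695
hook 143 [ 0.55807619 -0.02103282] [0.00220561 0.00706221] 169.331023566756 0.11102369062242695
[array([320, 210]), array([282, 177]), array([300, 215])]
0
169
```

View pics/g.png

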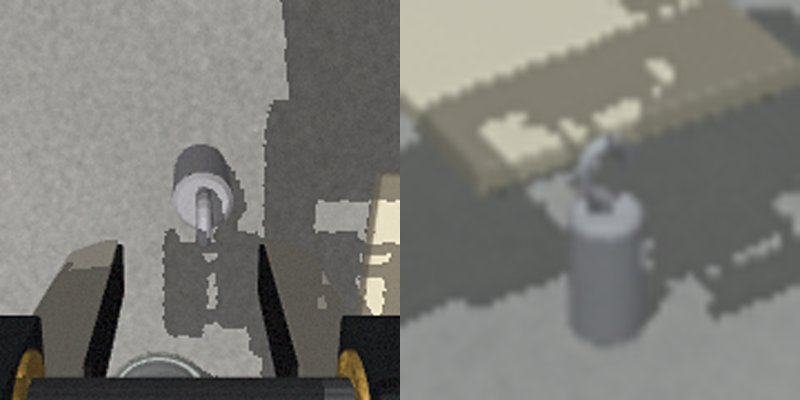

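The left crop shows the weight standing upright, and the right crop shows the hook with its shank on the robot side and tip away, as wanted. Now I'll check that the tilted grasp is reachable.

```bash
python3 - <<'E'
import numpy as np
from scipy.optimize import least_squares
D=np.array([[.1311,1.4893,.5998,.4037],[-.3031,1.896,.445,.4052],[-.0026,1.7339,.5382,.3466],[-.0491,1.5855,.5394,.4529],[.0626,1.6784,.5598,.3407],[-.0958,1.6822,.52,.4239]])
A=[];b=[]
for q2,q3,r,z in D:
    s=q2+q3
    A+= [[1,0,np.sin(q2),np.sin(s),np.cos(s)],[0,1,np.cos(q2),np.cos(s),-np.sin(s)]]; b+=[r,z]
x,res,rk,sv=np.linalg.lstsq(np.array(A),np.array(b),rcond=None); print(x,res,rk,sv)
a1,z0,L2,L3,e=x
for d in (.08,.12):
  for (r,z,nm) in ((.56,.045,'bench'),(.679,.155,'hang'),(.679,.175,'up')):
    for t in (60,50,40,30):
        al=np.radians(t); R,Z=r-(.167+d)*np.sin(al),z+(.167+d)*np.cos(al)
        f=lambda q:[a1+L2*np.sin(q[0])+L3*np.sin(q.sum())+e*np.cos(q.sum())-R, z0+d+L2*np.cos(q[0])+L3*np.cos(q.sum())-e*np.sin(q.sum())-Z]
        k=least_squares(f,[-.3,2.0]); q=k.x; print(d,nm,t,np.round(q,2),"q5",round(np.pi-al-q.sum(),2),round(k.cost,6))
E
```

```text
[0.00256978 0.13007558 0.36553726 0.55314501 0.06141662] [4.18639254e-07] 5 [4.23311802 3.46160711 0.2531163  0.13143892 0.12901147]
0.08 bench 60 [-0.1   2.38] q5 -0.18 0.0
0.08 bench 50 [-0.13  2.32] q5 0.08 0.0
0.08 bench 40 [-0.12  2.23] q5 0.33 0.0
0.08 bench 30 [-0.07  2.13] q5 0.55 0.0
0.08 hang 60 [-0.02  2.05] q5 0.07 0.0
0.08 hang 50 [-0.01  1.96] q5 0.32 0.0
0.08 hang 40 [0.03 1.86] q5 0.55 0.0
0.08 hang 30 [0.1  1.74] q5 0.78 0.0
0.08 up 60 [-0.06  2.04] q5 0.11 0.0
0.08 up 50 [-0.04  1.95] q5 0.36 0.0
0.08 up 40 [0.01 1.84] q5 0.59 0.0
0.08 up 30 [0.08 1.72] q5 0.82 0.0
0.12 bench 60 [-0.14  2.47] q5 -0.23 0.0
0.12 bench 50 [-0.19  2.4 ] q5 0.06 0.0
0.12 bench 40 [-0.17  2.3 ] q5 0.31 0.0
0.12 bench 30 [-0.11  2.19] q5 0.55 0.0
0.12 hang 60 [-0.08  2.15] q5 0.03 0.0
0.12 hang 50 [-0.07  2.05] q5 0.29 0.0
0.12 hang 40 [-0.03  1.93] q5 0.54 0.0
0.12 hang 30 [0.05 1.8 ] q5 0.77 0.0
0.12 up 60 [-0.12  2.14] q5 0.08 0.0
0.12 up 50 [-0.11  2.04] q5 0.33 0.0
0.12 up 40 [-0.05  1.92] q5 0.58 0.0
0.12 up 30 [0.03 1.78] q5 0.81 0.0
```

Emit:
{"name": "arm_command", "arguments": {"xyz": [[-2, -0.4, 0], [-2, -0.4, 0], [-2, -0.3, 0], [-2, -0.3, -1], [-2, 0, -2], [-1, 0, -3], [-1, 0, -3], [0, 0, -3], [0, 0, 0]], "turn": [[0, 0, 0.1274], [0, 0, 0.1274], [0.0137, -0.1565, 0], [0.0137, -0.1565, 0], [0.0137, -0.1565, 0], [0.0137, -0.1565, 0], [0.0137, -0.1565, 0], [0, 0, 0], [0, 0, 0]], "gripper": 6.5}}

```text
t: 16.55
tool_pos: [0.4101, -0.0367, 0.3062]
orientation: [-0.105, 2.367, 0.046]
force: [-0.9, -0.7, -0.2]
opening: 0.0651
```

```bash
cat > st.py <<'E'
from h import *
import sys
s=robot.read_state(); p,T=tool(s); np.set_printoptions(precision=4,suppress=True)
print("t",s["t"],"tcp",p,"q",s["q"],"F",s["force"]); print("dir",T[:,2],"jaw",T[:,1],"grasp pt",p+.167*T[:,2])
E
python3 st.py; python3 - <<'E'
from h import *
Q=[]
w=read_camera("wrist"); a=read_camera("side")
print(proj(w,[[.666,.1315,.211],[.56,-.02,.07]]))
for c in (w,a):
    P,_,_=pts(c,np.ones((400,640),bool)); P=P[np.hypot(P[:,0]-.666,P[:,1]-.1315)<.03]
    for lo,hi in ((.327,.372),(.207,.255),(.262,.29)):
        q=P[(P[:,2]>lo)&(P[:,2]<hi)]
        if len(q)>8:
            m=q.mean(0); e,V=np.linalg.eigh(np.cov((q-m)[:,:2].T)); print(lo,len(q),m,np.sqrt(e),np.degrees(np.arctan2(*V[::-1,1])),q.min(0),q.max(0))
E
```

```text
t 16.55 tcp [ 0.4101 -0.0367  0.3062] q [-0.3582 -0.7974  2.4979  0.4501  0.7733 -2.2331] F [-0.865  -0.6918 -0.2366]
dir [ 0.6949  0.0644 -0.7162] jaw [-0.0893  0.996   0.0029] grasp pt [ 0.5261 -0.026   0.1866]
[[455.75741951 322.37125646]
 [318.9554626  140.65935372]]
0.327 69 [0.6631884  0.130382   0.34635425] [0.00238845 0.015846  ] 77.3992874130256 [0.65576818 0.10893059 0.32741629] [0.67234551 0.15564183 0.37118932]
0.207 45 [0.66374106 0.13065974 0.22740057] [0.00171241 0.01766435] 77.52601987521095 [0.65596507 0.10992157 0.20723033] [0.67195757 0.15527327 0.25113407]
0.262 144 [0.65268699 0.12072143 0.27749295] [0.00854557 0.0148062 ] 133.44541365807004 [0.63776886 0.1062665  0.26206629] [0.68562217 0.15409072 0.28996008]
```

Emit:
{"name": "arm_command", "arguments": {"xyz": [[0.2, 0.1, -3], [0.3, 0.2, -3], [0, 0, -3], [0, 0, -2], [0, 0, -1.2], [0, 0, 0], [0, 0, 0]], "turn": [[0, 0, 0], [0, 0, 0], [0, 0, 0], [0, 0, 0], [0, 0, 0], [0, 0, 0], [0, 0, 0]]}}

```text
t: 17.52
tool_pos: [0.4353, -0.0373, 0.1924]
orientation: [-0.109, 2.379, 0.05]
force: [0.1, -0.6, -0.1]
opening: 0.0651
```

```bash
python3 st.py
```

```text
t 17.525 tcp [ 0.4353 -0.0373  0.1924] q [-0.3305 -0.4129  2.4967  0.7253  0.4466 -2.558 ] F [ 0.1236 -0.5823 -0.0594]
dir [ 0.6863  0.0675 -0.7242] jaw [-0.0929  0.9957  0.0047] grasp pt [ 0.55   -0.026   0.0714]
```

```bash
cat > kin.py <<'E'
import numpy as np
from scipy.spatial.transform import Rotation as R
from scipy.optimize import least_squares
D=[([1.0506,.1311,1.4893],[.2526,.544,.4037],[0,0,-1]),([-.5042,-.3031,1.896],[.4118,-.1687,.4052],[.0013,-.0005,-1]),([-.7739,-.0026,1.7339],[.41905,-.3378,.3466],[0,0,-1]),
([-.779,-.0491,1.5855],[.4181,-.3408,.4529],[0,0,-1]),([-.1284,.0626,1.6784],[.5594,-.0206,.3407],[0,0,-1]),([-.1387,-.0958,1.6822],[.5195,-.0208,.4239],[0,0,-1]),
([-.3582,-.7974,2.4979],[.4101,-.0367,.3062],[.6949,.0644,-.7162]),([-.3305,-.4129,2.4967],[.4353,-.0373,.1924],[.6863,.0675,-.7242])]
A=[];b=[]
for q,p,z in D:
    Z=R.from_euler('z',q[0]); u=lambda a,v:Z.apply(R.from_euler('y',a).apply(v))
    A.append(np.c_[Z.apply([1,0,0]),[0,0,1],u(q[1],[0,0,1]),u(q[1]+q[2],[1,0,0]),u(q[1]+q[2],[0,0,1]),Z.apply([0,1,0]),z]); b.append(p)
A=np.vstack(A);b=np.hstack(b)
x=np.linalg.lstsq(A,b,rcond=None)[0]
a1,h,L2,e,L3,off,d=x
if __name__=="__main__": print("a1,h,L2,e,L3,off,d",x.round(4)); print((A@x-b).round(4).reshape(-1,3))
def ik(p,dirv,guess=(-.1,2.0)):
    w=np.array(p)-d*np.array(dirv)
    r=np.sqrt(w[0]**2+w[1]**2-off**2); q1=np.arctan2(w[1],w[0])-np.arctan2(off,r)
    f=lambda q:[a1+L2*np.sin(q[0])+e*np.cos(q.sum())+L3*np.sin(q.sum())-r,h+L2*np.cos(q[0])-e*np.sin(q.sum())+L3*np.cos(q.sum())-w[2]]
    k=least_squares(f,guess); q2,q3=k.x
    t=R.from_euler('ZY',[q1,q2+q3]).inv().apply(dirv); q5=np.arccos(t[2]); q4=np.arctan2(t[1],t[0])
    return np.round([q1,q2,q3,q4,q5,k.cost],3)
def plan(G,tilt,az,back=0):
    al,f=np.radians(tilt),np.radians(az); v=np.array([np.cos(f)*np.cos(al),np.sin(f)*np.cos(al),-np.sin(al)])
    p=np.array(G)-(.167+back)*v; return p.round(4),ik(p,v)
E
python3 - <<'E'
from kin import *
import kin; print(x.round(4)); print((A@x-b).round(4).reshape(-1,3))
for q,p,z in D[-2:]: print(ik(p,z))
for tilt in (45,55):
  for az in (-5,0,5): print(tilt,az,*plan((.5605,-.021,.04),tilt,az),*plan((.666,.1315,.145),tilt,az-2)) 
E
```

```text
[2.000e-04 3.184e-01 3.684e-01 6.170e-02 5.531e-01 5.120e-02 1.910e-01]
[[ 0.      0.0001 -0.    ]
 [ 0.0001  0.      0.    ]
 [-0.0003  0.0003  0.    ]
 [ 0.0001 -0.     -0.0001]
 [ 0.0005 -0.     -0.    ]
 [-0.0003  0.0001 -0.    ]
 [ 0.     -0.0001  0.0001]
 [-0.0001  0.     -0.    ]]
[-0.358 -0.798  2.498  0.45   0.773  0.   ]
[-0.33  -0.413  2.497  0.726  0.447  0.   ]
45 -5 [ 0.4429 -0.0107  0.1581] [-0.164 -0.286  2.494  0.348  0.159  0.   ] [0.5488 0.1459 0.2631] [ 0.258 -0.094  2.096 -0.619  0.469  0.   ]
45 0 [ 0.4424 -0.021   0.1581] [-0.235 -0.287  2.495  0.803  0.231  0.   ] [0.548  0.1356 0.2631] [ 0.21  -0.121  2.12  -0.446  0.408  0.   ]
45 5 [ 0.4429 -0.0313  0.1581] [-0.304 -0.274  2.485  0.992  0.328  0.   ] [0.5481 0.1253 0.2631] [ 0.159 -0.14   2.138 -0.211  0.369  0.   ]
55 -5 [ 0.4651 -0.0127  0.1768] [-0.153 -0.235  2.36   0.095  0.409  0.   ] [0.5709 0.1432 0.2818] [ 0.221 -0.035  1.958 -0.32   0.661  0.   ]
55 0 [ 0.4647 -0.021   0.1768] [-0.204 -0.236  2.361  0.281  0.431  0.   ] [0.5703 0.1348 0.2818] [ 0.186 -0.054  1.976 -0.214  0.631  0.   ]
55 5 [ 0.4651 -0.0293  0.1768] [-0.252 -0.228  2.354  0.435  0.47   0.   ] [0.5703 0.1265 0.2818] [ 0.148 -0.067  1.988 -0.096  0.614  0.   ]
```

```bash
cat >> kin.py <<'E'
def q6of(p,Rm,off6):  # Rm tool matrix
    q=ik(p,Rm[:,2]); M=R.from_euler('ZYZY',[q[0],q[1]+q[2],q[3],q[4]]).inv()*R.from_matrix(Rm)
    return M.as_euler('zyx')[0]
E
python3 - <<'E'
from kin import *
from h import robot,tool
s=robot.read_state(); p,T=tool(s); print(s["q"][5], q6of(p,T,0))
p0,T0=np.array([.2526,.544,.4037]),R.from_rotvec([-.67749,-3.0671,.0027]).as_matrix(); print(-.0854,q6of(p0,T0,0))
def frame(tilt,az):
    al,f=np.radians(tilt),np.radians(az); z=np.array([np.cos(f)*np.cos(al),np.sin(f)*np.cos(al),-np.sin(al)]); y=np.array([-np.sin(f),np.cos(f),0]); return np.c_[np.cross(y,z),y,z]
for tilt,az,G in ((47,1,(.5605,-.021,.05)),(46.5,-2,(.5605,-.021,.043)),(46.5,-5,(.5605,-.021,.037)),(46.5,-5,(.59,0,.08)),(46.5,-7,(.62,.1,.16)),(46.5,-7,(.666,.1315,.15)),(46.5,-7,(.63,.14,.17)),(46.5,-7,(.666,.1315,.17)),(46.5,-3,(.5605,-.021,.037)),(46.5,-5,(.666,.1315,.15))):
    pp,q=plan(G,tilt,az); print(tilt,az,G,pp,q,round(q6of(pp,frame(tilt,az),0),3))
E
```

```text
Traceback (most recent call last):
  File "kin.py", line 26, in q6of
    q=ik(p,Rm[:,2]); M=R.from_euler('ZYZY',[q[0],q[1]+q[2],q[3],q[4]]).inv()*R.from_matrix(Rm)
                       ~~~~~~~~~~~~^^^^^^^^^^^^^^^^^^^^^^^^^^^^^^^^^^^
  File "scipy/spatial/transform/_rotation.pyx", line 1413, in scipy.spatial.transform._rotation.Rotation.from_euler
ValueError: Expected axis specification to be a non-empty string of upto 3 characters, got ZYZY
```

```bash
sed -i "s/M=R.from_euler('ZYZY',\[q\[0\],q\[1\]+q\[2\],q\[3\],q\[4\]\])/M=(R.from_euler('ZYZ',[q[0],q[1]+q[2],q[3]])*R.from_euler('Y',q[4]))/; s/as_euler('zyx')/as_euler('ZYX')/" kin.py
cat > pl.py <<'E'
from kin import *
def frame(tilt,az):
    al,f=np.radians(tilt),np.radians(az); z=np.array([np.cos(f)*np.cos(al),np.sin(f)*np.cos(al),-np.sin(al)]); y=np.array([-np.sin(f),np.cos(f),0]); return np.c_[np.cross(y,z),y,z]
E
python3 - <<'E'
from pl import *
from h import robot,tool
s=robot.read_state(); p,T=tool(s); print(s["q"][5], q6of(p,T,0))
p0,T0=np.array([.2526,.544,.4037]),R.from_rotvec([-.67749,-3.0671,.0027]).as_matrix(); print(-.0854,q6of(p0,T0,0))
for tilt,az,G in ((47,1,(.5605,-.021,.05)),(46.5,-2,(.5605,-.021,.043)),(46.5,-5,(.5605,-.021,.037)),(46.5,-5,(.59,0,.08)),(46.5,-7,(.62,.1,.16)),(46.5,-7,(.666,.1315,.15)),(46.5,-7,(.63,.14,.17)),(46.5,-7,(.666,.1315,.17)),(46.5,-3,(.5605,-.021,.037)),(46.5,-5,(.666,.1315,.15))):
    pp,q=plan(G,tilt,az); print(tilt,az,G,pp,q,round(q6of(pp,frame(tilt,az),0),3))
E
```

```text
-2.5579781196450897 -0.9875106019719959
-0.0854 1.485797034029333
47 1 (0.5605, -0.021, 0.05) [ 0.4466 -0.023   0.1721] [-0.242 -0.314  2.47   0.619  0.306  0.   ] -0.789
46.5 -2 (0.5605, -0.021, 0.043) [ 0.4456 -0.017   0.1641] [-0.203 -0.295  2.478  0.515  0.236  0.   ] -0.625
46.5 -5 (0.5605, -0.021, 0.037) [ 0.446  -0.011   0.1581] [-0.162 -0.272  2.475  0.278  0.188  0.   ] -0.329
46.5 -5 (0.59, 0, 0.08) [0.4755 0.01   0.2011] [-8.700e-02 -2.910e-01  2.389e+00 -1.000e-03  2.840e-01  0.000e+00] 0.001
46.5 -7 (0.62, 0.1, 0.16) [0.5059 0.114  0.2811] [ 0.204 -0.281  2.212 -0.457  0.524  0.   ] 0.643
46.5 -7 (0.666, 0.1315, 0.15) [0.5519 0.1455 0.2711] [ 0.252 -0.096  2.074 -0.548  0.505  0.   ] 0.768
46.5 -7 (0.63, 0.14, 0.17) [0.5159 0.154  0.2911] [ 0.294 -0.219  2.142 -0.54   0.572  0.   ] 0.777
46.5 -7 (0.666, 0.1315, 0.17) [0.5519 0.1455 0.2911] [ 0.252 -0.128  2.062 -0.51   0.542  0.   ] 0.724
46.5 -3 (0.5605, -0.021, 0.037) [ 0.4457 -0.015   0.1581] [-0.189 -0.274  2.477  0.475  0.207  0.   ] -0.567
46.5 -5 (0.666, 0.1315, 0.15) [0.5515 0.1415 0.2711] [ 0.234 -0.107  2.084 -0.489  0.481  0.   ] 0.678
```

Emit:
{"name": "arm_command", "arguments": {"xyz": [[0.3, 0.6, -0.8], [0.3, 0.7, -0.9], [0.3, 0.7, -0.9], [0.2, 0.6, -0.8], [0, 0, 0], [0, 0, 0]], "turn": [[0, 0, -0.046], [0, 0, -0.046], [0, 0, -0.046], [0, 0, -0.046], [0, 0, 0], [0, 0, 0]]}}

```text
t: 18.27
tool_pos: [0.4464, -0.0114, 0.1586]
orientation: [0.108, 2.378, -0.038]
force: [0.3, 0.7, -0.0]
opening: 0.0651
```

```bash
python3 st.py
```

```text
t 18.275 tcp [ 0.4464 -0.0114  0.1586] q [-0.1637 -0.2733  2.4756  0.2944  0.187  -1.9115] F [ 0.2533  0.7203 -0.0181]
dir [ 0.6876 -0.0589 -0.7237] jaw [0.0893 0.996  0.0038] grasp pt [ 0.5613 -0.0212  0.0377]
```

Emit:
{"name": "arm_command", "arguments": {"xyz": [[0, 0, 0], [0, 0, 0], [0, 0, 0], [0, 0, 0], [0, 0, 0], [0, 0, 0]], "turn": [[0, 0, 0], [0, 0, 0], [0, 0, 0], [0, 0, 0], [0, 0, 0], [0, 0, 0]], "gripper": 2.5, "force": 40}}

```text
t: 19.02
tool_pos: [0.4462, -0.0114, 0.1579]
orientation: [0.111, 2.378, -0.038]
force: [-1.8, 0.2, 2.5]
opening: 0.035
```

Emit:
{"name": "arm_command", "arguments": {"xyz": [[0, 0, 0.2], [0.3, 0.1, 0.5], [0.8, 0.5, 1], [1, 0.5, 1.5], [0, 0, 0]], "turn": [[0, 0, 0], [0, 0, 0], [0, 0, 0], [0, 0, 0], [0, 0, 0]]}}

```text
t: 19.65
tool_pos: [0.4681, -0.0001, 0.1912]
orientation: [0.11, 2.376, -0.038]
force: [0.5, -0.5, -6.1]
opening: 0.0348
```

```bash
python3 st.py
```

```text
t 19.65 tcp [ 0.4681 -0.0001  0.1912] q [-0.1193 -0.2938  2.4149  0.0896  0.2585 -1.6753] F [ 0.5422 -0.4618 -6.1102]
dir [ 0.6887 -0.0595 -0.7226] jaw [0.0905 0.9959 0.0042] grasp pt [ 0.5831 -0.0101  0.0705]
```

Emit:
{"name": "arm_command", "arguments": {"xyz": [[0.2, 0.5, 0.6], [0.3, 1.2, 1], [0.5, 2, 1.5], [0.6, 2.5, 1.5], [0.5, 2.5, 1.5], [0.5, 2.5, 1.5], [0.4, 2, 1], [0.3, 1.2, 0.7], [0.2, 0.8, 0.3], [0, 0, 0], [0, 0, 0]], "turn": [[0, 0, -0.005], [0, 0, -0.005], [0, 0, -0.005], [0, 0, -0.005], [0, 0, -0.005], [0, 0, -0.005], [0, 0, -0.004], [0, 0, 0], [0, 0, 0], [0, 0, 0], [0, 0, 0]]}}

```text
t: 21.02
tool_pos: [0.5018, 0.1511, 0.2849]
orientation: [0.152, 2.378, -0.055]
force: [0.0, 0.2, -5.0]
opening: 0.035
```

```bash
python3 st.py; python3 - <<'E'
from h import *
w=read_camera("wrist"); t=read_camera("top"); a=read_camera("side")
np.set_printoptions(precision=4,suppress=True)
for n,c in (("w",w),("t",t),("s",a)):
    P,_,_=pts(c,np.ones((400,640),bool))
    q=P[(np.hypot(P[:,0]-.666,P[:,1]-.1315)<.03)&(P[:,2]>.207)&(P[:,2]<.255)]
    h=P[(np.hypot(P[:,0]-.617,P[:,1]-.142)<.022)&(P[:,2]>.21)&(P[:,2]<.245)]
    for k,q in (("ring",q),("hook",h)):
        if len(q)>8:
            m=q.mean(0); e,V=np.linalg.eigh(np.cov((q-m)[:,:2].T)); print(n,k,len(q),m,np.sqrt(e),np.degrees(np.arctan2(*V[::-1,1])),q.min(0),q.max(0))
g=[.64,.137,.21]
def crop(c,r,S):
    q=proj(c,g)[0].astype(int); print(q); y,x=max(q[1]-r,0),max(q[0]-r,0); return cv2.resize(c["frame"][y:y+2*r,x:x+2*r],(S,S),interpolation=cv2.INTER_CUBIC)
cv2.imwrite("pics/h.png",np.hstack([crop(w,120,400),crop(a,32,400)])[:,:,::-1])
E
```

```text
t 21.025 tcp [0.5018 0.1511 0.2849] q [ 0.297  -0.2549  2.1836 -0.5477  0.5676 -0.7779] F [ 0.005   0.2494 -4.9693]
dir [ 0.6834 -0.0836 -0.7253] jaw [0.1255 0.9921 0.0039] grasp pt [0.6159 0.1371 0.1638]
w ring 268 [0.6648 0.1329 0.2103] [0.0009 0.0113] 78.03613729503732 [0.6601 0.1143 0.2072] [0.6705 0.1502 0.2126]
w hook 137 [0.602  0.139  0.2118] [0.0011 0.0023] 85.93619155225606 [0.6001 0.1349 0.21  ] [0.6057 0.1426 0.2132]
t ring 25 [0.6611 0.1141 0.229 ] [0.0014 0.0061] 77.71826146178476 [0.6583 0.1073 0.2102] [0.6651 0.1267 0.2442]
t hook 73 [0.6122 0.135  0.2297] [0.0021 0.0084] 169.16557132426036 [0.6    0.1306 0.2101] [0.6285 0.1403 0.2407]
s ring 46 [0.6637 0.1306 0.227 ] [0.0018 0.0173] 77.67911649213785 [0.6573 0.1103 0.2082] [0.6736 0.1556 0.2506]
s hook 24 [0.6151 0.1354 0.2307] [0.0025 0.0074] 161.34301638866668 [0.6028 0.1306 0.2177] [0.6245 0.1428 0.2389]
[321 345]
[285 150]
```

View pics/h.png

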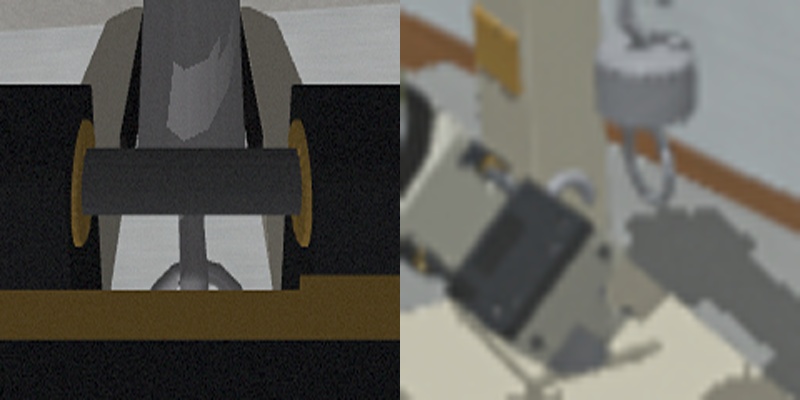

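The left crop (wrist) shows the weight held between the jaws, with the shank at about (193,250) lined up just ahead of the ring's bottom arc at (195,275). The right crop (side) shows the crown at (575,180), a little lower than the ring's middle and behind it.

Emit:
{"name": "arm_command", "arguments": {"xyz": [[0.1, 0.4, 0.1], [0.4, 0.2, 0], [0.8, -0.1, 0], [0.8, -0.2, 0], [0.5, -0.2, 0], [0, 0, 0], [0, 0, 0]], "turn": [[0, 0, 0], [0, 0, 0], [0, 0, 0], [0, 0, 0], [0, 0, 0], [0, 0, 0], [0, 0, 0]]}}

```text
t: 22.05
tool_pos: [0.528, 0.1525, 0.2866]
orientation: [0.152, 2.377, -0.055]
force: [0.4, -1.2, -5.6]
opening: 0.0352
```

```bash
cat > chk.py <<'E'
from h import *
np.set_printoptions(precision=4,suppress=True)
s=robot.read_state(); p,T=tool(s); C=p+.167*T[:,2]+[-.0008,.0002,.0653]
n=np.array([.9763,-.2164]); l=np.array([.2164,.9763]); O=np.array([.666,.1315])
f=lambda q:(np.round((q[:,:2]-O)@n*1e3,1),np.round((q[:,:2]-O)@l*1e3,1))
print("t",s["t"],"C",C,"rel fwd,lat",((C[:2]-O)@n*1e3).round(1),((C[:2]-O)@l*1e3).round(1),"F",s["force"])
import sys
cs={k:read_camera(k) for k in ("wrist","side","top")}
for k,c in cs.items():
    P,_,_=pts(c,np.ones((400,640),bool)); F,L=f(P)
    m=(abs(L)<27)&(abs(F)<6)&(P[:,2]>.203)&(P[:,2]<.255)
    if m.sum()>5: print(k,"ring",m.sum(),"fwd",F[m].mean().round(1),"lat min mid max",L[m].min(),(L[m].min()+L[m].max())/2,L[m].max(),"z",P[m,2].min(),P[m,2].max())
    fc=(C[:2]-O)@n*1e3
    for nm,lo,hi,a,b in (("shank",.19,.225,-17,-5),("crown",.222,.25,-16,16)):
        m=(abs(L)<10)&(F>fc+a)&(F<fc+b)&(P[:,2]>lo)&(P[:,2]<hi)
        if m.sum()>3: print(k,nm,m.sum(),"fwd",F[m].min(),F[m].max(),"lat",L[m].min(),L[m].mean().round(1),L[m].max(),"zmax",P[m,2].max())
E
python3 chk.py
```

```text
t 22.05 C [0.6415 0.1388 0.2309] rel fwd,lat -25.5 1.8 F [ 0.4099 -1.1582 -5.6338]
wrist ring 522 fwd -1.5 lat min mid max -18.7 0.75 20.2 z 0.20473362289848354 0.2146827520763075
wrist shank 423 fwd -41.0 -30.6 lat -3.0 0.7 4.9 zmax 0.21497378699910424
side ring 45 fwd -2.3 lat min mid max -23.0 0.6999999999999993 24.4 z 0.20782454016044993 0.2513585254758549
side crown 24 fwd -36.5 -14.8 lat -2.7 0.2 6.4 zmax 0.23859911359696473
top ring 25 fwd -1.0 lat min mid max -24.0 -14.7 -5.4 z 0.21000272201237913 0.24427898822617367
top shank 46 fwd -42.0 -30.8 lat -9.7 -1.7 9.4 zmax 0.224922045013509
top crown 47 fwd -40.7 -16.7 lat -3.6 -0.6 4.4 zmax 0.24088275729263287
```

Emit:
{"name": "arm_command", "arguments": {"xyz": [[0.2, -0.04, 0], [0.4, -0.09, 0], [0.5, -0.11, 0], [0.5, -0.11, 0], [0.5, -0.11, 0], [0.3, -0.07, 0], [0.15, -0.03, 0], [0, 0, 0], [0, 0, 0]], "turn": [[0, 0, 0], [0, 0, 0], [0, 0, 0], [0, 0, 0], [0, 0, 0], [0, 0, 0], [0, 0, 0], [0, 0, 0], [0, 0, 0]]}}

```text
t: 23.32
tool_pos: [0.5535, 0.1471, 0.2868]
orientation: [0.151, 2.377, -0.054]
force: [0.5, 0.0, -5.8]
opening: 0.0349
```

```bash
python3 chk.py; python3 - <<'E'
from h import *
a=read_camera("side"); t=read_camera("wrist")
q=proj(a,[.66,.133,.22])[0].astype(int)
A=cv2.resize(a["frame"][q[1]-32:q[1]+32,q[0]-32:q[0]+32],(400,400),interpolation=cv2.INTER_CUBIC)
cv2.imwrite("pics/i.png",np.hstack([A,cv2.resize(t["frame"][180:400,210:430],(400,400))])[:,:,::-1])
E
```

```text
t 23.325 C [0.667  0.1335 0.2311] rel fwd,lat 0.6 2.1 F [ 0.5441  0.0077 -5.7688]
wrist ring 787 fwd 2.5 lat min mid max -18.8 0.9499999999999993 20.7 z 0.20301030639960382 0.21506336570146117
wrist shank 429 fwd -14.9 -4.5 lat -2.7 1.0 5.2 zmax 0.21514405878888712
side ring 35 fwd 1.6 lat min mid max -23.0 0.6999999999999993 24.4 z 0.22267671224381147 0.2506909889295409
side crown 19 fwd -9.5 7.9 lat -9.6 -0.6 3.8 zmax 0.24987960511284724
top ring 26 fwd 2.1 lat min mid max -23.9 -13.149999999999999 -2.4 z 0.20311788723874769 0.24452150947902496
top shank 44 fwd -15.9 -4.6 lat -9.5 -1.7 8.0 zmax 0.22244921944467722
```

View pics/i.png

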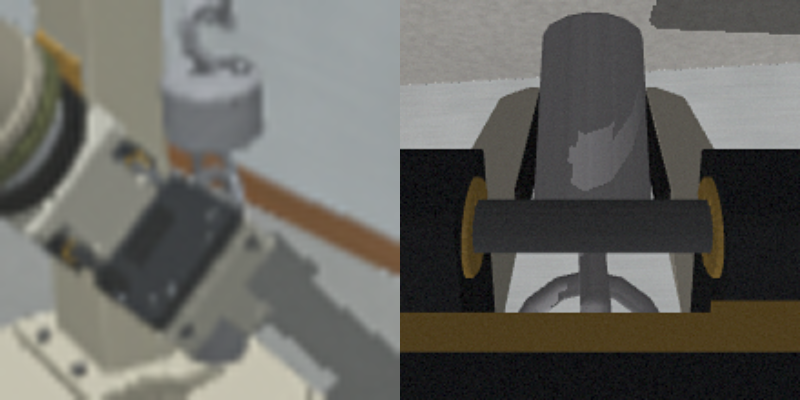

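The left crop shows the body of the gripper clear of the first weight. The right crop shows the shank at (593,285) in front of the ring's arc and the ring undisturbed, so the hook is through. Now I'll lower gently.

Emit:
{"name": "arm_command", "arguments": {"xyz": [[0, 0, -0.2], [0, 0, -0.3], [0, 0, -0.4], [0, 0, -0.4], [0, 0, -0.2], [0, 0, -0.1], [0, 0, 0], [0, 0, 0]], "turn": [[0, 0, 0], [0, 0, 0], [0, 0, 0], [0, 0, 0], [0, 0, 0], [0, 0, 0], [0, 0, 0], [0, 0, 0]]}}

```text
t: 24.58
tool_pos: [0.5537, 0.1471, 0.271]
orientation: [0.151, 2.376, -0.054]
force: [-0.5, 0.0, -5.5]
opening: 0.0353
```

Emit:
{"name": "arm_command", "arguments": {"xyz": [[0, 0, -0.1], [0, 0, -0.05], [0, 0, 0], [0, 0, 0]], "turn": [[0, 0, 0], [0, 0, 0], [0, 0, 0], [0, 0, 0]]}}

```text
t: 25.08
tool_pos: [0.5536, 0.1471, 0.2693]
orientation: [0.151, 2.377, -0.054]
force: [-0.9, -0.5, -5.8]
opening: 0.0352
```

Emit:
{"name": "arm_command", "arguments": {"xyz": [[0, 0, -0.1], [0, 0, 0], [0, 0, 0]], "turn": [[0, 0, 0], [0, 0, 0], [0, 0, 0]]}}

```text
t: 25.45
tool_pos: [0.5536, 0.1471, 0.2682]
orientation: [0.151, 2.377, -0.054]
force: [-0.3, -0.5, -4.9]
opening: 0.0348
```

Emit:
{"name": "arm_command", "arguments": {"xyz": [[0, 0, -0.1], [0, 0, 0], [0, 0, 0]], "turn": [[0, 0, 0], [0, 0, 0], [0, 0, 0]]}}

```text
t: 25.82
tool_pos: [0.5536, 0.1471, 0.2673]
orientation: [0.151, 2.377, -0.054]
force: [0.1, 0.3, -5.9]
opening: 0.0353
```

Emit:
{"name": "arm_command", "arguments": {"xyz": [[0, 0, -0.05], [0, 0, 0], [0, 0, 0]], "turn": [[0, 0, 0], [0, 0, 0], [0, 0, 0]]}}

```text
t: 26.2
tool_pos: [0.5536, 0.1471, 0.2668]
orientation: [0.151, 2.377, -0.054]
force: [-0.6, 0.6, -5.8]
opening: 0.035
```

Emit:
{"name": "arm_command", "arguments": {"xyz": [[0, 0, -0.06], [0, 0, 0], [0, 0, 0]], "turn": [[0, 0, 0], [0, 0, 0], [0, 0, 0]]}}

```text
t: 26.58
tool_pos: [0.5537, 0.1471, 0.2663]
orientation: [0.151, 2.376, -0.054]
force: [0.2, 0.1, -5.0]
opening: 0.0352
```

```bash
python3 chk.py
```

```text
t 26.575 C [0.6672 0.1335 0.2107] rel fwd,lat 0.8 2.2 F [ 0.2479  0.1022 -4.9631]
wrist shank 202 fwd -14.7 -7.3 lat -2.6 0.9 5.0 zmax 0.19480183775002818
side ring 49 fwd -2.2 lat min mid max -24.1 -0.40000000000000036 23.3 z 0.20758816335682584 0.2513025523247736
side shank 6 fwd -11.5 -4.4 lat -7.6 -1.2 3.8 zmax 0.21637366247051437
top ring 29 fwd -1.6 lat min mid max -24.0 -14.5 -5.0 z 0.20832002356796775 0.24327158934283244
top shank 22 fwd -14.1 -5.0 lat -3.9 -1.7 2.5 zmax 0.21420825257165588
```

Emit:
{"name": "arm_command", "arguments": {"xyz": [[0, 0, -0.06], [0, 0, 0], [0, 0, 0]], "turn": [[0, 0, 0], [0, 0, 0], [0, 0, 0]]}}

```text
t: 27.1
tool_pos: [0.5539, 0.1472, 0.2661]
orientation: [0.151, 2.376, -0.054]
force: [-1.2, 0.4, -2.0]
opening: 0.0348
```

Emit:
{"name": "arm_command", "arguments": {"xyz": [[0, 0, -0.06], [0, 0, 0], [0, 0, 0]], "turn": [[0, 0, 0], [0, 0, 0], [0, 0, 0]]}}

```text
t: 27.48
tool_pos: [0.554, 0.1472, 0.2657]
orientation: [0.151, 2.375, -0.054]
force: [0.3, 0.2, 1.7]
opening: 0.0355
```

Emit:
{"name": "arm_command", "arguments": {"xyz": [[0, 0, 0.03], [0, 0, 0], [0, 0, 0]], "turn": [[0, 0, 0], [0, 0, 0], [0, 0, 0]], "force": 10}}

```text
t: 27.85
tool_pos: [0.5538, 0.1471, 0.2657]
orientation: [0.151, 2.376, -0.054]
force: [0.3, 0.8, 2.6]
opening: 0.0359
```

Emit:
{"name": "arm_command", "arguments": {"xyz": [[0, 0, 0], [0, 0, 0], [0, 0, 0], [0, 0, 0], [0, 0, 0], [0, 0, 0], [0, 0, 0], [0, 0, 0]], "turn": [[0, 0, 0], [0, 0, 0], [0, 0, 0], [0, 0, 0], [0, 0, 0], [0, 0, 0], [0, 0, 0], [0, 0, 0]], "gripper": 4.5}}

```text
t: 28.85
tool_pos: [0.5536, 0.1471, 0.2653]
orientation: [0.151, 2.377, -0.054]
force: [0.5, -0.1, -0.3]
opening: 0.0453
```

```bash
python3 chk.py; python3 - <<'E'
from h import *
a=read_camera("side"); t=read_camera("wrist")
q=proj(a,[.66,.133,.2])[0].astype(int)
A=cv2.resize(a["frame"][q[1]-32:q[1]+32,q[0]-32:q[0]+32],(400,400),interpolation=cv2.INTER_CUBIC)
cv2.imwrite("pics/j.png",np.hstack([A,cv2.resize(t["frame"][180:400,210:430],(400,400))])[:,:,::-1])
E
```

```text
t 28.85 C [0.6671 0.1334 0.2096] rel fwd,lat 0.7 2.1 F [ 0.4899 -0.1023 -0.2964]
wrist shank 163 fwd -14.0 -7.3 lat -3.1 0.5 4.6 zmax 0.19373153727326672
side ring 53 fwd -1.4 lat min mid max -22.6 1.4499999999999993 25.5 z 0.2065564450872217 0.2503635036703351
side shank 5 fwd -9.7 -5.3 lat -3.9 -0.8 3.1 zmax 0.2165842736048853
top ring 26 fwd -0.4 lat min mid max -24.3 -14.2 -4.1 z 0.2071281484357662 0.24236274340038255
top shank 20 fwd -13.5 -4.8 lat -4.4 -2.1 0.8 zmax 0.21437850627667854
```

View pics/j.png

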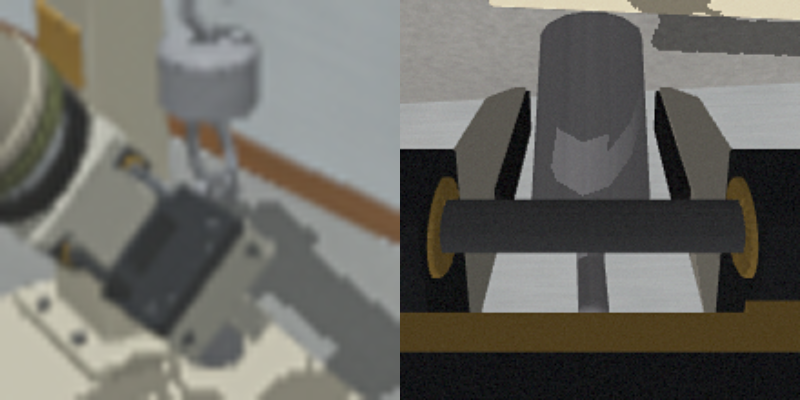

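Emit:
{"name": "arm_command", "arguments": {"xyz": [[0, 0, 0], [0, 0, 0], [0, 0, 0], [-0.3, 0.04, 0.3], [-0.7, 0.08, 0.7], [-1.4, 0.17, 1.4], [-1.4, 0.17, 1.4], [-1.4, 0.17, 1.4], [-1.4, 0.17, 1], [-1.5, 0.2, 0.5], [-1.5, 0.2, 0], [0, 0, 0]], "turn": [[0, 0, 0], [0, 0, 0], [0, 0, 0], [0, 0, 0], [0, 0, 0], [0, 0, 0], [0, 0, 0], [0, 0, 0], [0, 0, 0], [0, 0, 0], [0, 0, 0], [0, 0, 0]], "gripper": 7}}

```text
t: 30.6
tool_pos: [0.4569, 0.1593, 0.3328]
orientation: [0.15, 2.376, -0.053]
force: [0.3, -0.7, -0.1]
opening: 0.07
```

```bash
python3 st.py; cat > fin.py <<'E'
from h import *
np.set_printoptions(precision=4,suppress=True)
for k in range(2):
    a=read_camera("side"); P,_,_=pts(a,np.ones((400,640),bool)); P=P[np.hypot(P[:,0]-.666,P[:,1]-.1315)<.04]
    for lo,hi in ((.11,.17),(.207,.25),(.262,.29)):
        q=P[(P[:,2]>lo)&(P[:,2]<hi)]; print(lo,len(q),q.mean(0) if len(q) else "", (q.min(0),q.max(0)) if len(q) else "")
q=proj(a,[.66,.133,.21])[0].astype(int)
A=cv2.resize(a["frame"][q[1]-64:q[1]+64,q[0]-44:q[0]+44],(412,600),interpolation=cv2.INTER_CUBIC)
t=read_camera("top"); B=cv2.resize(t["frame"][80:290,130:490],(388,226))
cv2.imwrite("pics/"+__import__("sys").argv[1],np.hstack([A,np.vstack([B,np.zeros((374,388,3),np.uint8)])])[:,:,::-1])
E
python3 fin.py k.png
```

```text
t 30.6 tcp [0.4569 0.1593 0.3328] q [ 0.3541 -0.4515  2.2385 -0.5005  0.7147 -0.8169] F [ 0.2685 -0.717  -0.0658]
dir [ 0.6853 -0.0819 -0.7237] jaw [0.1241 0.9923 0.0051] grasp pt [0.5714 0.1457 0.212 ]
0.11 158 [0.6556 0.1245 0.1401] (array([0.6454, 0.1142, 0.1101]), array([0.6806, 0.1425, 0.169 ]))
0.207 57 [0.6631 0.1303 0.2247] (array([0.6533, 0.1089, 0.2077]), array([0.6734, 0.1545, 0.2484]))
0.262 144 [0.6528 0.12   0.277 ] (array([0.6381, 0.1044, 0.2621]), array([0.6851, 0.159 , 0.2899]))
0.11 158 [0.6556 0.1244 0.141 ] (array([0.645 , 0.1142, 0.1101]), array([0.6815, 0.1422, 0.1693]))
0.207 59 [0.6632 0.1309 0.2238] (array([0.6522, 0.1084, 0.2071]), array([0.6717, 0.1564, 0.2486]))
0.262 144 [0.6524 0.1198 0.2771] (array([0.6384, 0.1047, 0.2624]), array([0.6858, 0.1513, 0.2899]))
```

View pics/k.png

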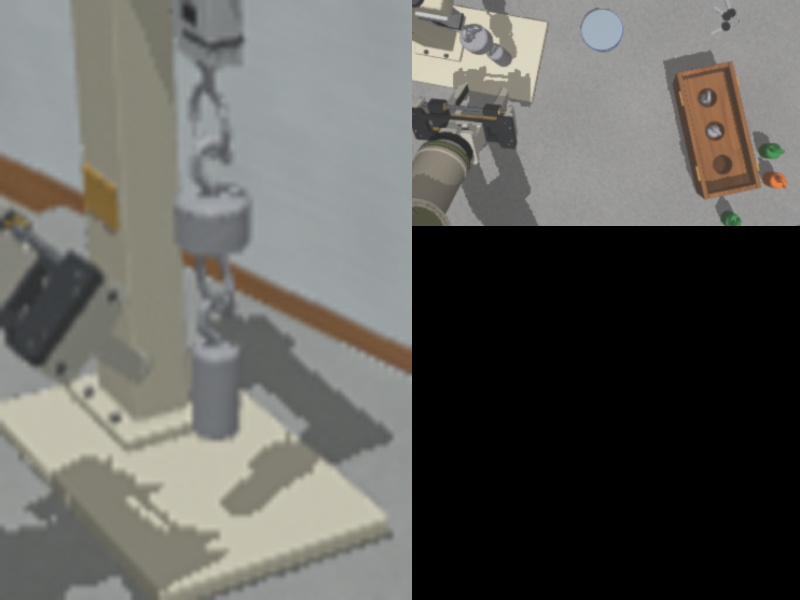

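The picture shows the stout weight hanging from the ring under the first weight, in line with it at (215,390). The case has only the near well empty, the jar is unmoved and the gripper is clear. I'll let any swing die out, recheck and hand in.

Emit:
{"name": "arm_command", "arguments": {"xyz": [[-2, 0, 0], [-2, 0, 0], [0, 0, 0], [0, 0, 0], [0, 0, 0], [0, 0, 0], [0, 0, 0], [0, 0, 0], [0, 0, 0], [0, 0, 0], [0, 0, 0], [0, 0, 0]], "turn": [[0, 0, 0], [0, 0, 0], [0, 0, 0], [0, 0, 0], [0, 0, 0], [0, 0, 0], [0, 0, 0], [0, 0, 0], [0, 0, 0], [0, 0, 0], [0, 0, 0], [0, 0, 0]]}}

```text
t: 32.25
tool_pos: [0.4176, 0.1591, 0.3323]
orientation: [0.151, 2.377, -0.054]
force: [-1.4, 0.0, -1.1]
opening: 0.07
```

Emit:
{"name": "arm_command", "arguments": {"xyz": [[0, 0, 0], [0, 0, 0], [0, 0, 0], [0, 0, 0], [0, 0, 0], [0, 0, 0], [0, 0, 0], [0, 0, 0], [0, 0, 0], [0, 0, 0], [0, 0, 0], [0, 0, 0]], "turn": [[0, 0, 0], [0, 0, 0], [0, 0, 0], [0, 0, 0], [0, 0, 0], [0, 0, 0], [0, 0, 0], [0, 0, 0], [0, 0, 0], [0, 0, 0], [0, 0, 0], [0, 0, 0]]}}

```text
t: 33.75
tool_pos: [0.4176, 0.1591, 0.3323]
orientation: [0.151, 2.377, -0.054]
force: [-0.6, 0.4, 0.6]
opening: 0.0702
```

Emit:
{"name": "arm_command", "arguments": {"xyz": [[0, 0, 0], [0, 0, 0], [0, 0, 0], [0, 0, 0], [0, 0, 0], [0, 0, 0], [0, 0, 0], [0, 0, 0], [0, 0, 0], [0, 0, 0], [0, 0, 0], [0, 0, 0]], "turn": [[0, 0, 0], [0, 0, 0], [0, 0, 0], [0, 0, 0], [0, 0, 0], [0, 0, 0], [0, 0, 0], [0, 0, 0], [0, 0, 0], [0, 0, 0], [0, 0, 0], [0, 0, 0]]}}

```text
t: 35.25
tool_pos: [0.4176, 0.1591, 0.3323]
orientation: [0.151, 2.377, -0.054]
force: [-0.2, -1.5, 0.4]
opening: 0.0701
```

```bash
python3 - <<'E'
from h import *
np.set_printoptions(precision=4,suppress=True)
for k in range(8):
    a=read_camera("side"); P,_,_=pts(a,np.ones((400,640),bool)); P=P[np.hypot(P[:,0]-.666,P[:,1]-.1315)<.04]
    print([P[(P[:,2]>lo)&(P[:,2]<hi)].mean(0)[:2] for lo,hi in ((.11,.17),(.262,.29))])
print(robot.close_job())
E
```

```text
[array([0.6556, 0.1239]), array([0.6531, 0.1199])]
[array([0.6555, 0.1238]), array([0.6521, 0.1199])]
[array([0.6555, 0.1242]), array([0.653 , 0.1196])]
[array([0.6555, 0.1243]), array([0.6529, 0.1198])]
[array([0.6552, 0.1241]), array([0.6524, 0.12  ])]
[array([0.6554, 0.1241]), array([0.6533, 0.12  ])]
[array([0.6556, 0.1242]), array([0.6527, 0.1192])]
[array([0.6556, 0.1241]), array([0.6528, 0.1205])]
the job is handed in; nothing more can be done
None
```

The stoutest weight now hangs by its own hook from the eye under the first weight, and I handed the job in at about 35.7 s of the 67 s allowed.

**How it was done:** I lifted the weight by its hook from the near well of the case and stood it on the bench with the hook turned the right way. I then gripped it again by the cylinder with the tool tilted, passed the hook through the ring and lowered it in steps of about 0.6 mm until the load came over. After that I opened the jaws and backed away.

**Last checks:**
- **At rest:** over eight side-camera pictures taken across 0.4 s, both weights stayed still to within about 1 mm, one below the other.
- **Nothing touched:** the gripper is well clear, and the force on the tool is down to noise. The last overhead picture showed the other two weights still in the case and the jar in its place.
- **Load cell:** it was not read directly. From the wrist force, I pressed the weight on about 2–3 N beyond its own load just before release. That puts the peak at roughly 13–14 N, well under the 25 N limit.

**What went wrong or disagreed:**
- One tilted approach ran into a joint limit before the second grasp. I replanned it, and nothing was touched.
- The cameras differed by 2–3 mm on the height of the hook's crown, which was within the clearance for passing it through the ring.

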